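# Roll the hanging rail insert side up and hold it against the sprung fence

## Robot

A 7-joint arm with a two-finger parallel gripper is mounted at the origin on the work surface. World frame = base frame: x ahead of the robot, y to its left, z up, the work surface at z = 0. Lengths are in mm, angles in rad, forces in N, time in s.
With the tool pointing down it reaches from about 400 to 875 mm from the base axis. Payload 4.4 kg.
Tool frame: the origin (TCP) lies between the finger pads; the fingertips stand 22 mm ahead of it and the grasp point (between the pads) lies 3 mm ahead of it (ctrl.tcp_to_tips is the distance from the TCP to the fingertips, in mm); z points along the fingers, y is the line along which they close (so a half turn about z gives the same grasp; the last joint's range is limited). The gripper opens to 85 mm and grips with 20 to 120 N. Pads are 22 mm wide; open, the fingers measure 114 mm over their backs; the gripper's body (76 mm by 85 mm) begins 54 mm behind the grasp point. The pads swing forward as they close: fully open they stand 13 mm farther back than shut.
Start: joints at [1.181, 0.628, 0.038, 1.517, -0.027, 0.996, -0.02], TCP at [206.838, -616.227, 253.313] pointing down, gripper open.
Joint ranges: [-3.06, 3.06], [-0.37, 2.12], [-1.25, 1.32], [0.18, 2.47], [-1.1, 4.24], [0.23, 1.98], [-2.94, 2.94]. Speed limits (rad/s): [2.57, 2.57, 3.14, 3.14, 3.14, 3.14, 3.14].

## Interface

Orientations are given as a unit quaternion [x, y, z, w].
In Python, from station import ctrl gives the robot as it stands. The module is installed in compiled form; this text tells all that it offers.
- The arm moves only by the shell command python3 -m handwheel 'ROWS'. ROWS is JSON, a list that holds one entry, the list of rows, each a list of 5 numbers: the opening, from -1 (shut) to 1 (fully open), then the shift along the tool's x, y, z as a fraction of full scale, then the turn about the tool's z as a fraction of full scale. In form: [[[jaw, tx, ty, tz, roll], ...]]. A call has 1 to 12 rows; each row shifts and turns the commanded pose from where the row before left it, along the tool's axes as they then stand; what a row does not reach is not made up. Full scale, the value 1, is 0.03 m for a shift and 4 degrees for a turn. A row lasts 1/8 s, in which the tool goes at most 62.5 mm and 10.7 degrees, less where a joint would pass 70% of its speed; a pose out of reach is approached as far as the arm can. A call with a number of a shift or a turn outside -1 to 1 is refused whole. A call with a gripper value outside its range is refused whole. The fingers move at their own pace and stop on an object; the grip force is fixed at half the most. Time passes only in rows, so rows that do not move let the fingers close. It gives the time, the measured TCP pose, the force, the opening and the grip force at its end, in the units of the state.
- ctrl.state(): the state, without advancing time (a new reading comes with each control period).
- ctrl.grab_frame(name): name is "scene" or "top" or "wrist"; returns the picture (480x640x3 uint8, blue, green, red); there is no depth.
- ctrl.calibration(name): a dict with "fovy" (degrees; the focal length in pixels is half the picture's height over the tangent of half this angle, whatever the lens; pixels are square), "cx", "cy" (the principal point, pixels), "dist" ([k1, k2, p1, p2, k3] as OpenCV has them; the pictures are not rectified), "extrinsics" (4x4, takes a point from camera to world coordinates). Camera axes: x right, y down, z forward; pixel columns grow to the right and rows downward; lengths in mm; the calibration is good to about 2 mm. A picture is of the moment at which its call begins: read the wrist's pose just before it. calibration takes no time and is no camera call; for the wrist camera it gives the pose at the moment of the call.
- ctrl.sign_off(): hands the job in; it is judged then, once.
Trained networks look in the newest picture that a camera, given by its name, has taken for a name from the list of things; names that differ only in an ending like _2 or _b are one class to them, and where a whole thing is asked for, a point or a joint stands for the part that bears it (a point fixed in the world has none). Each returns a list of dicts, best first, with "p" (0 to 1); they miss things now and then, are a little off and sometimes report something else, mostly with a low value. They report only what shows in the picture. A call takes as long as a camera call.
- ctrl.silhouettes(camera, thing): "region" (480x640 bool, what is visible of it) and "point" ([column, row] in pixels, amid what is visible of it).
- ctrl.pinpoint(camera, thing): "point" ([column, row] in pixels: a listed point, or the origin of a listed thing).
The state is a dict: "t": time; "joints": joint angles; "qd": joint speeds; "tau": joint torques, N m; "ee_pos": TCP position; "tcp_rot": TCP orientation; "contact_force": force on the tool from outside, world axes, zero at the start; "torque": the same for the moment, N m; "opening": finger opening in mm; "finger_force": force on a finger pad.
Only numpy, scipy, OpenCV 4.12 (cv2) and the standard library are available. Lean on these libraries where they do the work, as an engineer would, in place of code of your own. Each camera call takes 0.05 s, during which the arm holds its last target. There are 200 camera calls.

## Task

Roll the round wooden hanging rail along the worktop until its row of four metal screw inserts faces straight up, keeping the rail down on the worktop all the time. Then grip it across the middle, slide it up against both pads of the sprung fence, square and centred on the fence with the inserts still straight up, and push with a steady 10 newtons or so; finish while holding it like that, gripped and pushed, so that I can screw the hooks on. Leave the other things on the worktop alone.

Things in the scene. Friction and masses are not known exactly. Their poses are not given: they have to be found in the camera images.
- rail: Loose round wooden rail, 40 mm diameter, 280 mm long, about 0.2 kg, lying on the worktop in front of the fence; it rolls freely. Origin at mid-length on its axis, 20 mm above the worktop. Own y runs along it, own z from the axis through the row of inserts: its pitch is the turn still missing, 0 = inserts up, negative = they face back to the robot (roll it away from the robot by |pitch| x 20 mm).
- inserts (a point): Point on the rail's surface in the line of the inserts, at mid-length; 40 mm above the worktop when they face straight up. At the start they face up and back towards the robot, 0.5 to 1.15 rad from straight up. The four inserts are flush dark steel discs, 14 mm, 60 and 115 mm either side of the middle; the bare middle is free for the gripper.
- jig: Plywood jig, fixed to the worktop beyond the rail. Origin on the worktop, midway between the fence's two pads, in the plane of their front faces at rest; own x points away from the robot, into the fence (the way to push), own y along the fence. Its back wall, 50 mm high, stands at x = 93 to 105 mm.
- fence_face (a point): Point on the moving fence midway between its pads, in the plane of their faces, 20 mm up; axes as the jig's. The fence: two rubber-faced blocks, at y = 50 to 100 mm either side, 44 mm high, 55 mm deep, joined behind by a bar 43 mm high. The space between them, 100 x 55 mm, is open from above and takes a finger. With the rail against the pads its axis is 20 mm in front of this point.
- fence (a joint): Travel of the sprung fence away from the robot (jig +x), in m: 0 at rest, at most 0.020. Its spring pushes back 1 N per mm, with no preload: pushed in 0.010 m it presses on the rail with 10 N.
- screwdriver: Loose screwdriver, a bystander lying to the right of the rail and fence, handle towards the robot; leave alone.
- jar: Loose glass jar, 64 mm across, 85 mm high, bystander to the left of the rail; origin under its centre; leave alone.
- detergent: Loose blue detergent bottle, 90 mm across, 235 mm high, bystander at the right; leave alone.
- spray: Loose white bottle, 60 mm across, 190 mm high, bystander at the left; leave alone.
- brush: Loose hand brush, bystander lying at the left; leave alone.
- mug: Loose white mug, 80 mm across, 90 mm high, bystander at the right; leave alone.

How it is judged (in metres and radians):
On the way:
1. the rail has been rolled insert side up on the worktop, before it reaches the fence (angle between rail's own z axis and vertical below 0.22 rad and height (world z) of rail below 0.026 m and value of joint fence below 0.002 m), for 0.2 s.
At the end, for the whole second after the job is handed in: The rail lies within 6 mm of the worktop, at rest, held by the fingers, its inserts within 0.22 rad of straight up, its middle within 20 mm of the fence's middle, parallel to the fence within 0.06 rad, pressed against the fence with 6 to 14 N (about 6 to 14 mm of fence travel) (angle between rail's own z axis and vertical below 0.22 rad and height (world z) of rail below 0.026 m and y of rail in the frame of fence_face between -0.02 and 0.02 m and angle between the y axis of rail and the y axis of jig, either way round below 0.06 rad and contact force between rail and fence between 6 and 14 N and value of joint fence above 0.005 m and contact force between the fingers and rail above 3 N and linear speed of rail below 0.01 m/s); the arm keeps its last pose, push and grip.
It fails at once if the rail is lifted more than 15 mm off the worktop (height (world z) of rail above 0.035 m).
It fails at once if a bystander is pushed more than 30 mm or knocked over (distance of any of screwdriver, jar, detergent, spray, brush, mug from where it was at the start of the episode above 0.03 m).
It also fails if it takes over 58 s, if anything falls off the work surface, if the arm or the gripper's body presses on something with over 40 N, if the wrist force passes 120 N, or if a joint passes its speed limit or range.

## Working session

There is one attempt and no reset: what is moved stays moved. The work goes in short steps, Python scripts to look and compute and a shell command to move; the robot and the scene stay as the last step left them, time stands still between calls to the robot, and variables do not carry over. Pictures are saved under pics/ and viewed, at most 11 in all, crops included, and the job is handed in when it is done.

```bash
mkdir -p pics; cat > h.py <<'E'
import numpy as np, cv2
from station import ctrl
def cal(n):
    c=ctrl.calibration(n); f=240/np.tan(np.radians(c["fovy"])/2)
    K=np.array([[f,0,c["cx"]],[0,f,c["cy"]],[0,0,1]]); return K,np.array(c["dist"],float),np.array(c["extrinsics"],float)
def ray(n,p,c=None):
    K,d,E=c or cal(n); u=cv2.undistortPoints(np.array([[p]],float),K,d)[0,0]
    return E[:3,3],E[:3,:3]@np.array([u[0],u[1],1])
def onz(n,p,z,c=None):
    o,r=ray(n,p,c); return o+r*(z-o[2])/r[2]
def tri(rays):
    A=0;b=0
    for o,r in rays:
        r=r/np.linalg.norm(r);P=np.eye(3)-np.outer(r,r);A=A+P;b=b+P@o
    return np.linalg.solve(A,b)
E
python3 - <<'E'
from h import *
np.set_printoptions(precision=1,suppress=True)
for n in("scene","top"):
    im=ctrl.grab_frame(n); cv2.imwrite(f"pics/{n}0.png",im); print(n,cal(n)[2][:3,3])
R={}
for t in("rail","inserts","jig","fence_face"):
    rs=[]
    for n in("scene","top"):
        q=ctrl.pinpoint(n,t)
        if q: print(t,n,q[0]["point"],q[0]["p"]); rs.append(ray(n,q[0]["point"]))
    if len(rs)==2: print(t,tri(rs))
for t in("screwdriver","jar","detergent","spray","brush","mug"):
    q=ctrl.pinpoint("top",t)
    if q: print(t,onz("top",q[0]["point"],0),q[0]["p"])
for t in("rail",):
    for n in("top","scene"):
        m=ctrl.silhouettes(n,t)[0]["region"]; ys,xs=np.nonzero(m); print(n,cv2.minAreaRect(np.c_[xs,ys].astype(np.float32)))
        r=cv2.boxPoints(cv2.minAreaRect(np.c_[xs,ys].astype(np.float32)))
        print([onz(n,p,20).round(1) for p in r])
s=ctrl.state();print(s)
E
```

```text
scene [1424.7 -270.3  906.5]
top [ 287.1   -6.6 1406.3]
rail scene [338.8, 229.4] 0.7
rail top [292.7, 251.9] 0.89
rail [536.   92.6  29. ]
inserts scene [335.6, 223.1] 0.89
inserts top [293.6, 261.2] 0.78
inserts [509.6  91.8  27.9]
jig scene [345.6, 267.5] 0.74
fence_face top [193.3, 304.3] 0.59
screwdriver [ 649.4 -168.5    0. ] 0.72
jar [588.2 342.6   0. ] 0.86
detergent [ 618.1 -464.7    0. ] 0.96
spray [569.9 468.5   0. ] 0.68
brush [387.6 389.4   0. ] 0.62
mug [ 469.2 -420.5    0. ] 0.86
top ((294.2113037109375, 252.4603729248047), (14.251646041870117, 99.3929443359375), 79.3803482055664)
[array([534.1, 238.7,  20. ]), array([581.6, -45.2,  20. ]), array([540.2, -51.6,  20. ]), array([493. , 230.7,  20. ])]
scene ((338.838134765625, 229.7105712890625), (17.22916030883789, 107.0751953125), 69.70243072509766)
[array([523.8, -48.9,  20. ]), array([465.3, 250.6,  20. ]), array([531.1, 238.7,  20. ]), array([582.8, -50.3,  20. ])]
{'t': 0.9, 'joints': array([ 1.2,  0.6,  0. ,  1.5, -0. ,  1. , -0. ]), 'qd': array([ 0., -0., -0.,  0.,  0.,  0., -0.]), 'tau': array([ -0. , -56.3,   1.2, -19.4,   0. ,   0. ,  -0. ]), 'ee_pos': array([ 206.8, -616.3,  253.4]), 'tcp_rot': array([1. , 0.2, 0. , 0. ]), 'contact_force': array([-0. ,  0.6,  0.3]), 'torque': array([0., 0., 0.]), 'finger_force': 0.0, 'opening': 85.51623895213265}
```

View pics/scene0.png

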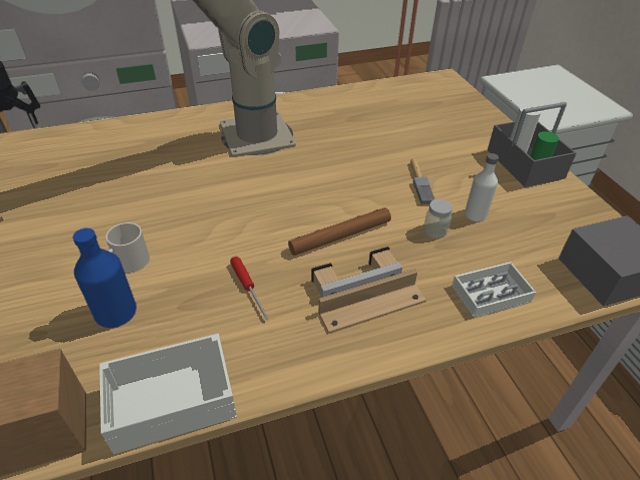

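View pics/top0.png

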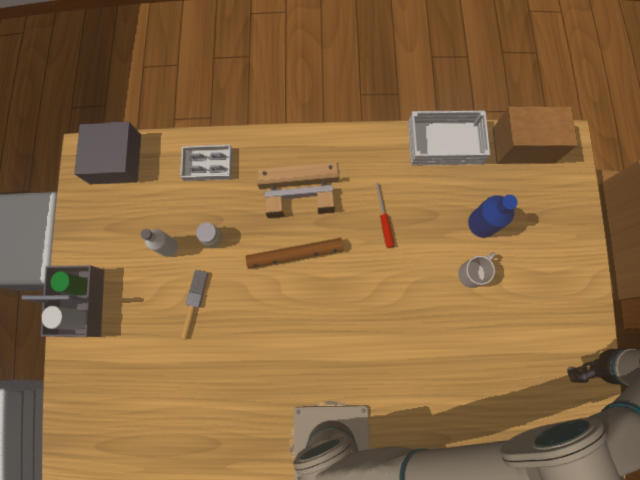

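```bash
python3 - <<'E'
from h import *
from scipy.spatial.transform import Rotation as R
np.set_printoptions(precision=3,suppress=True)
s=ctrl.state();print(R.from_quat(s["tcp_rot"]).as_matrix(),s["ee_pos"])
E
```

```text
[[ 0.948  0.318  0.   ]
 [ 0.318 -0.948 -0.   ]
 [ 0.     0.    -1.   ]] [ 206.843 -616.261  253.357]
```

The top view shows the rail from (247,262) to (342,243), with the fence pads at about (275,207) and (326,203). The screwdriver is at (385,220) and the jar at (207,235). The scene view shows the same layout, with nothing between the rail and the fence.

I'll swing the arm in on an arc of about 500 mm radius.

```bash
A='[1,0.7,-0.85,0,-0.57]'; python3 -m handwheel '[[[1,0.75,-0.85,0,-0.57],[1,0.75,-0.85,0,-0.57],[1,0.75,-0.85,0,-0.57],[1,0.7,-0.85,0,-0.57],[1,0.7,-0.85,0,-0.57],[1,0.7,-0.85,0,-0.57],[1,0.66,0,0,-0.57],[1,0.66,0,0,-0.57],[1,0.66,0,0,-0.57],[1,0.66,0,0,-0.57],[1,0.66,0,0,-0.57],[1,0.66,0,0,-0.57]]]'
python3 -m handwheel '[[[1,0.66,0,0,-0.57],[1,0.66,0,0,-0.57],[1,0.66,0,0,-0.57],[1,0.66,0,0,-0.57],[1,0.66,0,0,-0.57],[1,0.66,0,0,-0.57],[1,0.66,0,0,-0.57],[1,0.66,0,0,-0.57],[1,0.66,0,0,-0.57],[1,0.66,0,0,-0.57],[1,0.66,0,0,-0.57],[1,0.66,0,0,-0.57]]]'
```

```text
t: 2.4
ee_pos: [357.5, -350.1, 253.3]
tcp_rot: [0.92, 0.391, 0.0, -0.0]
contact_force: [0.2, -0.0, -0.2]
opening: 85.6
finger_force: 0.0
t: 3.9
ee_pos: [480.0, -149.1, 253.4]
tcp_rot: [0.802, 0.598, 0.0, 0.0]
contact_force: [-0.0, 0.1, 0.4]
opening: 85.3
finger_force: 0.0
```

```bash
python3 -m handwheel '[[[1,0.66,0,0,-0.55],[1,0.66,0,0,-0.55],[1,0.66,0,0,-0.55],[1,0.66,0,0,-0.55],[1,0.66,0,0,-0.55],[1,0.66,0,0,-0.55],[1,0.66,0,0,-0.55],[1,0.66,0,0,-0.55],[1,0.66,0,0,-0.55],[1,0.66,0,0,-0.55],[1,0.66,0,0,-0.55],[1,0.66,0,0,-0.55]]]'
cat > m.py <<'E'
from h import *
import sys
from scipy.spatial.transform import Rotation as R
np.set_printoptions(precision=3,suppress=True)
s=ctrl.state();M=R.from_quat(s["tcp_rot"]).as_matrix();print("tcp",s["ee_pos"],"yaw_y",np.degrees(np.arctan2(M[1,1],M[0,1])),s["contact_force"])
k=sys.argv[1]
for n in sys.argv[2:]:
    c=cal(n);im=ctrl.grab_frame(n);cv2.imwrite(f"pics/{n}{k}.png",im)
    print(n,c[2][:3,3])
    for t,z in(("rail",20),("inserts",35),("jig",0),("fence_face",20)):
        for q in ctrl.pinpoint(n,t)[:1]: print(t,q["point"],round(q["p"],2),onz(n,q["point"],z,c))
    for t in("rail",):
        for q in ctrl.silhouettes(n,t)[:1]:
            ys,xs=np.nonzero(q["region"]);r=cv2.boxPoints(cv2.minAreaRect(np.c_[xs,ys].astype(np.float32)))
            print(t,r.round().tolist(),[onz(n,p,20,c)[:2].round(1).tolist() for p in r])
E
python3 m.py 1 wrist top
```

```text
t: 5.4
ee_pos: [498.4, 85.7, 253.3]
tcp_rot: [0.644, 0.765, -0.0, -0.0]
contact_force: [0.5, 0.3, 0.1]
opening: 85.3
finger_force: 0.0
tcp [498.394  85.686 253.312] yaw_y 9.818915024685218 [0.518 0.288 0.128]
wrist [487.594 154.649 374.022]
rail [350.3, 206.6] 0.64 [534.109  93.994  20.   ]
inserts [334.7, 208.9] 0.59 [516.703  91.447  35.   ]
rail [[325.0, 330.0], [336.0, 57.0], [377.0, 58.0], [366.0, 332.0]] [[533.7, -58.9], [492.1, 234.3], [531.2, 239.6], [582.8, -52.7]]
top [ 287.118   -6.609 1406.255]
rail [[245.0, 255.0], [342.0, 236.0], [345.0, 250.0], [247.0, 269.0]] [[533.6, 237.1], [582.9, -46.0], [539.6, -53.0], [490.7, 228.4]]
```

View pics/wrist1.png

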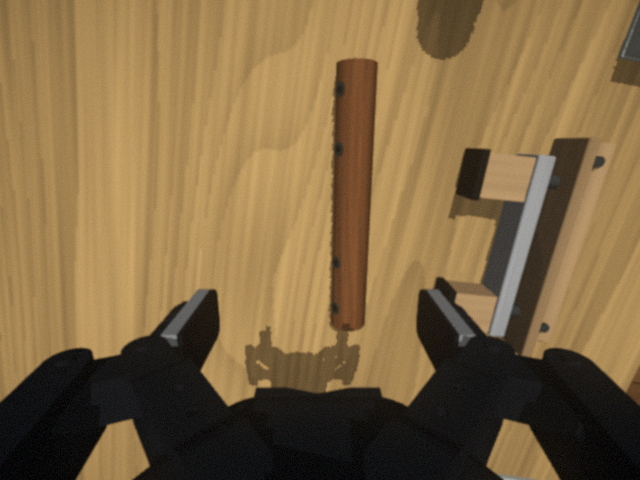

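```bash
cat > fit.py <<'E'
from h import *
import sys
from scipy.spatial.transform import Rotation as R
from scipy.optimize import least_squares
np.set_printoptions(precision=3,suppress=True)
def blobs(im,reg):
    k=cv2.morphologyEx(reg.astype(np.uint8),cv2.MORPH_CLOSE,np.ones((15,15)))
    g=im.max(2); g=cv2.GaussianBlur(g,(3,3),0)
    d=((g<65)&(k>0)).astype(np.uint8)
    n,_,st,ce=cv2.connectedComponentsWithStats(d)
    return [(ce[i],st[i,4]) for i in range(1,n) if 10<st[i,4]<400],k
def fit(n,pts,reg,c,x0,sgn=1,use=(115,60,-60,-115)):
    K,d,E=c; W=np.linalg.inv(E)
    def proj(P): return cv2.projectPoints(np.asarray(P,float),cv2.Rodrigues(W[:3,:3])[0],W[:3,3],K,d)[0][:,0]
    def mom(m):
        a=.5*np.arctan2(2*m["mu11"],m["mu20"]-m["mu02"]); return np.array([m["m10"]/m["m00"],m["m01"]/m["m00"],40*np.cos(2*a),40*np.sin(2*a)])
    obs=mom(cv2.moments(reg.astype(np.uint8),True)) if reg is not None else None
    th=np.linspace(0,2*np.pi,60)
    def res(p):
        ex=np.array([np.cos(p[2]),np.sin(p[2]),0]);ey=np.array([-ex[1],ex[0],0]);ez=np.array([0,0,1.]);C=np.array([p[0],p[1],20])
        ins=[C+ey*v+20*(np.sin(p[3])*ex+np.cos(p[3])*ez) for v in use]
        r=(proj(ins)-pts).ravel()
        if obs is not None:
            P=[C+ey*v+20*(np.cos(t)*ex+np.sin(t)*ez) for v in(-140,140) for t in th]
            h=cv2.convexHull(proj(P).astype(np.float32)); r=np.r_[r,2*(mom(cv2.moments(h))-obs)]
        return r
    s=least_squares(res,x0,diff_step=1e-4); return s.x,res(s.x)
if __name__=="__main__":
    c=cal("wrist");im=ctrl.grab_frame("wrist");reg=ctrl.silhouettes("wrist","rail")[0]["region"]
    cv2.imwrite(f"pics/w{sys.argv[1]}.png",im)
    b,k=blobs(im,reg); print(b)
    cand=sorted([q for q in b],key=lambda q:-q[1])[:4]; pts=np.array(sorted([q[0] for q in cand],key=lambda p:p[1]))
    s=ctrl.state();M=R.from_quat(s["tcp_rot"]).as_matrix();yt=np.arctan2(M[1,1],M[0,1])
    if len(pts)==4:
        x,r=fit("wrist",pts,k,c,[float(v) for v in sys.argv[2:6]]);print("x y yaw pitch",x,"res",r)
        d=x[:2]-s["ee_pos"][:2];print("tcp",s["ee_pos"],"yaw",yt,"rail in tool x,y:",d@M[:2,0],d@M[:2,1],"dyaw deg",np.degrees(x[2]-yt))
E
python3 fit.py 2 537 92 0.17 -0.9
```

```text
[(array([339.139,  86.594]), np.int32(101)), (array([337.882, 146.812]), np.int32(85)), (array([335.8  , 260.764]), np.int32(55)), (array([334.75 , 306.192]), np.int32(52))]
x y yaw pitch [535.094  94.529   0.165  -0.957] res [-0.009  0.204  0.071  0.12  -0.048 -0.147  0.129 -0.05  -0.074 -0.096
  0.005 -0.078]
tcp [498.636  84.123 253.318] yaw 0.16831898320732905 rail in tool x,y: 4.151093503229667 37.68577475285952 dyaw deg -0.20899571884600707
```

```bash
python3 -m handwheel '[[[-1,0.14,0.63,0,0],[-1,0,0.63,0.9,0],[-1,0,0,0.9,0],[-1,0,0,0.9,0],[-1,0,0,0.9,0],[-1,0,0,0.9,0],[-1,0,0,0.9,0],[-1,0,0,0.4,0],[-1,0,0,0,0],[-1,0,0,0,0]]]'; python3 m.py 3 scene
```

```text
t: 7.35
ee_pos: [535.8, 95.1, 80.2]
tcp_rot: [0.645, 0.764, 0.001, 0.0]
contact_force: [-0.3, -1.1, -0.2]
opening: 0.2
finger_force: 0.0
tcp [535.838  95.079  80.176] yaw_y 9.672464558365354 [-0.334 -1.06  -0.163]
scene [1424.656 -270.291  906.498]
rail [339.3, 228.6] 0.7 [523.787  94.107  20.   ]
inserts [335.4, 226.2] 0.73 [527.558  81.572  35.   ]
jig [346.0, 269.1] 0.92 [645.018  68.225  -0.   ]
fence_face [114.5, 309.4] 0.39 [ 621.629 -462.068   20.   ]
rail [[286.0, 240.0], [386.0, 203.0], [392.0, 220.0], [292.0, 256.0]] [[523.7, -48.8], [466.7, 249.4], [532.5, 237.4], [582.7, -50.3]]
```

View pics/scene3.png

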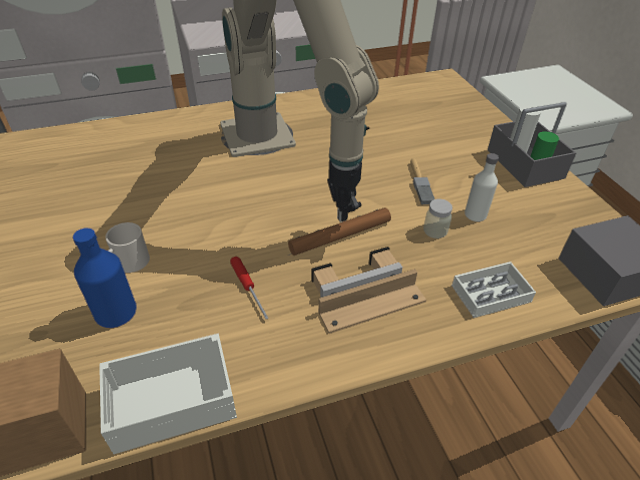

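The gripper is shut and above mid-rail, with its tips at about (343,217), and the rail hasn't moved. Next I'll creep down to touch it.

```bash
python3 -m handwheel '[[[-1,0,0,0.4,0],[-1,0,0,0.1,0],[-1,0,0,0,0]]]'; python3 -m handwheel '[[[-1,0,0,0.07,0],[-1,0,0,0,0]]]' ; python3 -m handwheel '[[[-1,0,0,0.05,0],[-1,0,0,0,0]]]'
```

```text
t: 8.02
ee_pos: [534.7, 94.8, 63.7]
tcp_rot: [0.645, 0.764, -0.0, -0.0]
contact_force: [0.3, -0.5, -0.1]
opening: -0.1
finger_force: 0.0
t: 8.28
ee_pos: [535.3, 94.9, 62.2]
tcp_rot: [0.645, 0.764, 0.0, 0.0]
contact_force: [-0.3, -0.4, 0.7]
opening: 0.0
finger_force: 0.0
t: 8.52
ee_pos: [536.6, 95.1, 62.0]
tcp_rot: [0.645, 0.764, 0.001, 0.001]
contact_force: [0.6, -0.7, 9.3]
opening: 0.2
finger_force: 4.1
```

```bash
python3 -m handwheel '[[[-1,0,0.08,0,0],[-1,0,0.16,0,0],[-1,0,0.16,0,0],[-1,0,0.16,0,0],[-1,0,0.16,0,0],[-1,0,0,0,0]]]'; python3 fit.py 4 546 94 0.165 -0.4
```

```text
t: 9.28
ee_pos: [557.2, 98.6, 60.9]
tcp_rot: [0.645, 0.764, 0.001, 0.0]
contact_force: [1.6, -0.1, 5.1]
opening: 0.4
finger_force: 2.6
[(array([269.47 , 165.655]), np.int32(264)), (array([317.872, 380.78 ]), np.int32(109))]
```

View pics/w4.png

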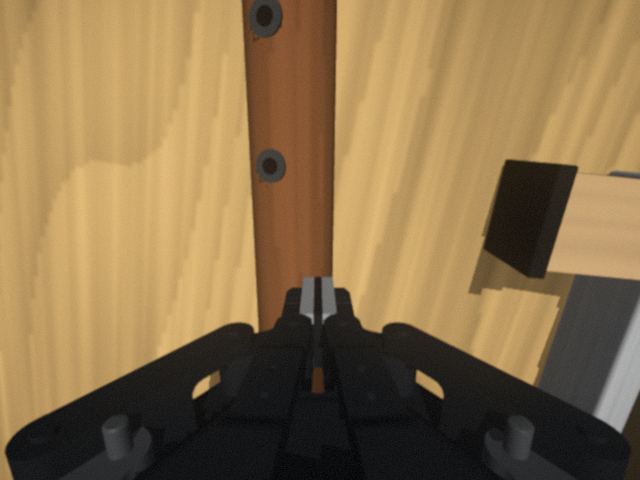

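The wrist view shows two inserts, at (266,17) and (270,165). They're left of the rail's midline, which is at about column 293, so roughly 0.45–0.5 rad is left. I'll roll on by 19 mm.

```bash
python3 -m handwheel '[[[-1,0,0.08,0.02,0],[-1,0,0.16,0,0],[-1,0,0.16,0,0],[-1,0,0.16,0,0],[-1,0,0.08,0,0],[-1,0,0,0,0]]]'; python3 - <<'E'
from h import *
from fit import *
c=cal("wrist");im=ctrl.grab_frame("wrist");reg=ctrl.silhouettes("wrist","rail")[0]["region"]
cv2.imwrite("pics/w5.png",im);b,k=blobs(im,reg);print(b)
for r in(40,100,165,220):
    x=np.nonzero(k[r])[0];print(r,x.min(),x.max())
K,d,E=c
s=ctrl.state();M=R.from_quat(s["tcp_rot"]).as_matrix()
# edges -> planes tangent; rail axis by lsq over tangent rays; inserts
L=[];
for r in range(40,221,10):
    x=np.nonzero(k[r])[0]
    for u in(x.min()-.5,x.max()+.5): L.append(ray("wrist",(u,r),c))
def res(p):
    ex=np.array([np.cos(p[1]),np.sin(p[1]),0]);ey=np.array([-ex[1],ex[0],0]);C=np.array([s["ee_pos"][0],s["ee_pos"][1],p[2]])+p[0]*ex
    out=[]
    for o,v in L:
        n=np.cross(ey,v);n/=np.linalg.norm(n);out.append(abs((o-C)@n)-20)
    return out
f=least_squares(res,[-5,0.165,20]);p=f.x;print("offset yaw z",p,"tcp",s["ee_pos"],np.abs(f.fun).max())
ex=np.array([np.cos(p[1]),np.sin(p[1]),0]);ey=np.array([-ex[1],ex[0],0]);C=np.array([s["ee_pos"][0],s["ee_pos"][1],p[2]])+p[0]*ex
for q,_ in b:
    o,v=ray("wrist",q,c);w=v-(v@ey)*ey;h=(o-C)-((o-C)@ey)*ey
    a=w@w;bb=2*w@h;cc=h@h-400;t=(-bb-np.sqrt(max(bb*bb-4*a*cc,0)))/2/a;P=o+v*t-C
    print(q,"pitch",np.arctan2(P@ex,P[2]),"along",P@ey)
E
```

```text
t: 10.12
ee_pos: [575.4, 101.7, 60.0]
tcp_rot: [0.645, 0.764, -0.0, -0.0]
contact_force: [-0.6, -0.0, 0.2]
opening: -0.2
finger_force: 0.0
[(array([254.333,  23.205]), np.int32(39)), (array([247.605, 166.285]), np.int32(256))]
40 209 303
100 214 304
165 219 305
220 224 305
offset yaw z [-24.992   0.162  19.459] tcp [575.106 101.658  60.006] 0.7574381425526973
[254.333  23.205] pitch 0.10713408387956903 along 111.95528533276821
[247.605 166.285] pitch -0.15652647528462857 along 59.65815863950462
```

```bash
python3 -m handwheel '[[[-1,0,0,-0.5,0],[-1,0,0,-1,0],[-1,0,-0.4,-1,0],[-1,0,-0.5,-1,0],[-1,0,-0.5,-1,0],[-1,0,-0.4,-1,0],[-1,0,0,-0.5,0],[-1,0,0,0,0]]]'; python3 fit.py 6 551 97 0.165 -0.15;python3 m.py 6 wrist
```

```text
t: 11.22
ee_pos: [523.3, 92.8, 241.4]
tcp_rot: [0.645, 0.764, 0.001, 0.001]
contact_force: [0.7, 0.8, -1.1]
opening: -0.3
finger_force: 0.0
[(array([343.892,  88.8  ]), np.int32(65)), (array([342.434, 152.453]), np.int32(53)), (array([339.615, 271.75 ]), np.int32(52))]
tcp [522.188  92.492 239.513] yaw_y 9.660544167858012 [-0.835  0.788 -0.699]
wrist [511.663 161.517 360.216]
rail [343.2, 210.9] 0.92 [549.572  97.37   20.   ]
inserts [343.0, 212.7] 0.61 [548.048  98.372  35.   ]
rail [[324.0, 317.0], [327.0, 58.0], [369.0, 58.0], [367.0, 317.0]] [[551.6, -26.9], [507.8, 235.9], [546.3, 242.0], [599.2, -19.3]]
```

View pics/w6.png

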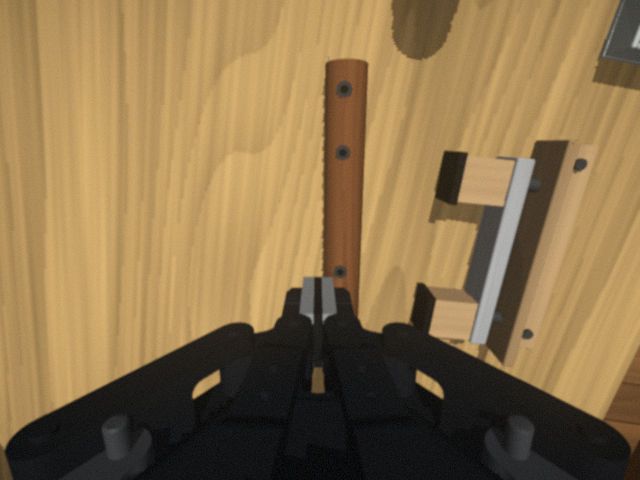

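The wrist view shows three inserts close to the rail's midline, at (344,89), (342,152) and (340,272). Both fence blocks are in view, at about (485,180) and (445,310). I'll zoom in on the fence.

```bash
python3 - <<'E'
from h import *
im=cv2.imread("pics/w6.png");cv2.imwrite("pics/c6.png",cv2.resize(im[140:350,400:600],None,fx=2.8,fy=2.8,interpolation=cv2.INTER_CUBIC))
E
```

```text
(no output)
```

View pics/c6.png

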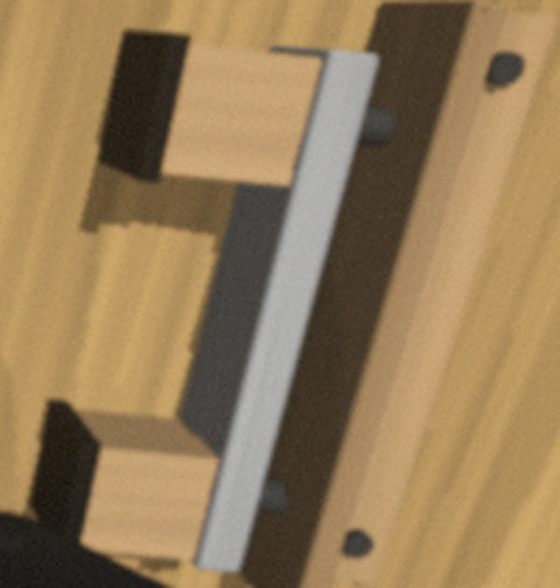

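```bash
python3 - <<'E'
from fit import *
s=ctrl.state();c=cal("wrist");im=ctrl.grab_frame("wrist");reg=ctrl.silhouettes("wrist","rail")[0]["region"]
K,d,E=c
a=cv2.imread("pics/w6.png")
g=lambda i:cv2.cvtColor(i[140:340,400:600],cv2.COLOR_BGR2GRAY).astype(np.float32)
sh,_=cv2.phaseCorrelate(g(a),g(im));print("shift",sh)
J=[((190,38),1,100),((160,182),1,50),((100,447),1,-50),((80,545),1,-100),((290,187),0,50),((218,457),0,-50),((325,55),0,100)]
q=[np.array(p)/2.8+[400,140]+sh for p,_,_ in J]
W=np.linalg.inv(E)
proj=lambda P:cv2.projectPoints(np.asarray(P,float),cv2.Rodrigues(W[:3,:3])[0],W[:3,3],K,d)[0][:,0]
wl=[np.array(p)/2.8+[400,140]+sh for p in((472,2),(302,585))]
def res(p):
    ex=np.array([np.cos(p[2]),np.sin(p[2]),0]);ey=np.array([-ex[1],ex[0],0]);o=np.array([p[0],p[1],0])
    P=proj([o+ex*(p[3] if f else 55)+ey*y+[0,0,44] for _,f,y in J])
    r=(P-q).ravel()
    w=proj([o+ex*93+ey*y+[0,0,50] for y in(-100,100)]);n=np.array([w[1][1]-w[0][1],w[0][0]-w[1][0]]);n/=np.linalg.norm(n)
    return np.r_[r,[(x-w[0])@n for x in wl]]
f=least_squares(res,[650,68,.06,5]);print("jig x y yaw t",f.x,f.fun)
b,k=blobs(im,reg);b=sorted(b,key=lambda t:-t[1])[:3];print(b);b=sorted(b,key=lambda t:t[0][1])
M=R.from_quat(s["tcp_rot"]).as_matrix()
L=[]
for r in range(75,271,10):
    x=np.nonzero(reg[r])[0]
    for u in(x.min()-.5,x.max()+.5): L.append(ray("wrist",(u,r),c))
def rr(p):
    ex=np.array([np.cos(p[1]),np.sin(p[1]),0]);ey=np.array([-ex[1],ex[0],0]);C=np.array([p[0],p[3],20]);o_=[]
    for o,v in L:
        n=np.cross(ey,v);n/=np.linalg.norm(n);o_.append(abs((o-C)@n)-20)
    P=proj([C+ey*v+20*(np.sin(p[2])*ex+np.cos(p[2])*np.array([0,0,1])) for v in(115,60,-60)])
    return np.r_[o_,(P-[t[0] for t in b]).ravel()]
h=least_squares(rr,[551,.165,-.15,97]);x,yw,pi,y=h.x
print("rail x y yaw pitch",x,y,yw,pi,np.abs(h.fun).max(),h.fun[-6:])
dd=np.array([x,y])-s["ee_pos"][:2];print("tcp",s["ee_pos"],"in tool",dd@M[:2,0],dd@M[:2,1],np.arctan2(M[1,1],M[0,1]))
e=np.array([np.cos(f.x[2]),np.sin(f.x[2])]);dj=np.array([x,y])-f.x[:2];print("rail in jig",dj@e,dj@[-e[1],e[0]],"dyaw",yw-f.x[2])
E
```

```text
Traceback (most recent call last):
IndexError: list index out of range
```

```bash
cat > both.py <<'E'
from fit import *
s=ctrl.state();c=cal("wrist");im=ctrl.grab_frame("wrist");sl=ctrl.silhouettes("wrist","rail");print(len(sl))
K,d,E=c
a=cv2.imread("pics/w6.png");cv2.imwrite("pics/w7.png",im)
g=lambda i:cv2.cvtColor(i[140:340,400:600],cv2.COLOR_BGR2GRAY).astype(np.float32)
sh,_=cv2.phaseCorrelate(g(a),g(im));print("shift",sh)
J=[((190,38),1,100),((160,182),1,50),((100,447),1,-50),((80,545),1,-100),((290,187),0,50),((218,457),0,-50),((325,55),0,100)]
q=[np.array(p)/2.8+[400,140]+sh for p,_,_ in J]
W=np.linalg.inv(E)
proj=lambda P:cv2.projectPoints(np.asarray(P,float),cv2.Rodrigues(W[:3,:3])[0],W[:3,3],K,d)[0][:,0]
wl=[np.array(p)/2.8+[400,140]+sh for p in((472,2),(302,585))]
def res(p):
    ex=np.array([np.cos(p[2]),np.sin(p[2]),0]);ey=np.array([-ex[1],ex[0],0]);o=np.array([p[0],p[1],0])
    P=proj([o+ex*(p[3] if f else 55)+ey*y+[0,0,44] for _,f,y in J])
    r=(P-q).ravel()
    w=proj([o+ex*93+ey*y+[0,0,50] for y in(-100,100)]);n=np.array([w[1][1]-w[0][1],w[0][0]-w[1][0]]);n/=np.linalg.norm(n)
    return np.r_[r,[(x-w[0])@n for x in wl]]
f=least_squares(res,[650,68,.06,5]);print("jig x y yaw t",f.x,f.fun)
hsv=cv2.cvtColor(im,cv2.COLOR_BGR2HSV)
if sl: reg=sl[0]["region"]
else:
    pr=im[180:240,335:355].reshape(-1,3).mean(0);reg=np.zeros(im.shape[:2],bool);m=(np.abs(im.astype(float)-pr).max(2)<40);m[:,:300]=0;m[:,400:]=0;m=cv2.morphologyEx(m.astype(np.uint8),cv2.MORPH_CLOSE,np.ones((15,15)));m=cv2.morphologyEx(m,cv2.MORPH_OPEN,np.ones((9,9)));reg=m>0
b,k=blobs(im,reg);b=[t for t in b if t[0][1]<290];b=sorted(b,key=lambda t:-t[1])[:3];b=sorted(b,key=lambda t:t[0][1]);print(b)
M=R.from_quat(s["tcp_rot"]).as_matrix()
L=[]
for r in range(75,266,10):
    x=np.nonzero(reg[r])[0]
    for u in(x.min()-.5,x.max()+.5): L.append(ray("wrist",(u,r),c))
def rr(p):
    ex=np.array([np.cos(p[1]),np.sin(p[1]),0]);ey=np.array([-ex[1],ex[0],0]);C=np.array([p[0],p[3],20]);o_=[]
    for o,v in L:
        n=np.cross(ey,v);n/=np.linalg.norm(n);o_.append(abs((o-C)@n)-20)
    P=proj([C+ey*v+20*(np.sin(p[2])*ex+np.cos(p[2])*np.array([0,0,1])) for v in(115,60,-60)])
    return np.r_[o_,(P-[t[0] for t in b]).ravel()]
h=least_squares(rr,[551,.165,-.15,97]);x,yw,pi,y=h.x
print("rail x y yaw pitch",x,y,yw,pi,np.abs(h.fun).max(),h.fun[-6:])
dd=np.array([x,y])-s["ee_pos"][:2];print("tcp",s["ee_pos"],"in tool",dd@M[:2,0],dd@M[:2,1],np.arctan2(M[1,1],M[0,1]))
e=np.array([np.cos(f.x[2]),np.sin(f.x[2])]);dj=np.array([x,y])-f.x[:2];print("rail in jig",dj@e,dj@[-e[1],e[0]],"dyaw",yw-f.x[2])
E
python3 both.py
```

```text
1
shift (3.469290419877723, 0.7949029280508171)
jig x y yaw t [650.758  75.47    0.072   9.613] [ 0.622 -2.062 -0.329 -0.138  0.645 -0.684 -1.242  6.085 -0.33   2.547
  1.345 -0.38   0.888 -3.311 -0.609 -1.195]
[(array([346.354,  88.6  ]), np.int32(65)), (array([344.814, 152.559]), np.int32(59)), (array([341.759, 272.481]), np.int32(54))]
rail x y yaw pitch 551.1814134335257 97.35898070460998 0.16669352669849763 -0.15699113682579327 0.6582565570376708 [-0.058  0.143 -0.056  0.026  0.147 -0.226]
tcp [522.029  92.656 239.684] in tool -0.26366477144817746 29.52789929987135 0.16886215511687458
rail in jig -97.74823146085417 28.982164581436827 dyaw 0.09483573748599118
```

```bash
python3 -m handwheel '[[[-1,0,0.45,0.9,0],[-1,0,0.43,0.9,0],[-1,0,0,0.9,0],[-1,0,0,0.9,0],[-1,0,0,0.9,0],[-1,0,0,0.9,0],[-1,0,0,0.4,0],[-1,0,0,0,0],[-1,0,0,0,0]]]'
```

```text
t: 12.95
ee_pos: [548.9, 97.3, 67.0]
tcp_rot: [0.645, 0.764, 0.001, 0.0]
contact_force: [0.2, -0.1, 0.2]
opening: -0.0
finger_force: 0.0
```

```bash
python3 -m handwheel '[[[-1,0,0,0.15,0],[-1,0,0,0,0]]]'; python3 -m handwheel '[[[-1,0,0,0.05,0],[-1,0,0,0,0]]]'
```

```text
t: 13.2
ee_pos: [548.6, 97.2, 62.1]
tcp_rot: [0.645, 0.764, 0.0, 0.0]
contact_force: [0.2, 0.0, 1.0]
opening: 0.0
finger_force: 0.6
t: 13.45
ee_pos: [550.2, 97.4, 62.0]
tcp_rot: [0.645, 0.764, 0.002, 0.002]
contact_force: [0.0, -1.1, 11.0]
opening: -0.2
finger_force: 5.5
```

```bash
python3 -m handwheel '[[[-1,0,0.08,0,0],[-1,0,0.08,0,0],[-1,0,0.05,0,0],[-1,0,0,0,0]]]'; python3 -m handwheel '[[[-1,0,0,-0.5,0],[-1,0,0,-1,0],[-1,0,-0.3,-1,0],[-1,0,-0.4,-1,0],[-1,0,-0.3,-1,0],[1,0,0,-1,0],[1,0,0,-0.5,0],[1,0,0,0,0],[1,0,0,0,0]]]'; python3 fit.py 8 554 97 .165 0;
```

```text
t: 13.95
ee_pos: [556.4, 98.5, 61.9]
tcp_rot: [0.645, 0.764, 0.002, 0.001]
contact_force: [-0.1, -0.1, 10.5]
opening: -0.1
finger_force: 5.4
t: 15.08
ee_pos: [524.2, 92.8, 239.1]
tcp_rot: [0.645, 0.764, -0.001, -0.001]
contact_force: [0.9, -0.2, -0.7]
opening: 72.1
finger_force: 0.0
[(array([348.608,  88.297]), np.int32(74)), (array([346.757, 152.314]), np.int32(70)), (array([343.5, 272.5]), np.int32(54)), (array([342.485, 321.045]), np.int32(66))]
x y yaw pitch [552.627  97.323   0.166  -0.044] res [-0.127  0.282  0.037  0.287  0.169  0.048 -0.044 -0.848 -0.018 -0.002
  0.006 -0.119]
tcp [524.125  92.899 238.908] yaw 0.1689639142973019 rail in tool x,y: -0.4319417223151093 28.84007156771999 dyaw deg -0.1743617561628467
```

```bash
python3 -m handwheel '[[[1,-0.01,0.48,0.3,0],[1,0,0.48,0.9,0],[1,0,0,0.9,0],[1,0,0,0.9,0],[1,0,0,0.9,0],[1,0,0,0.9,0],[1,0,0,0.9,0],[1,0,0,0.8,0],[1,0,0,0.4,0],[1,0,0,0,0],[1,0,0,0,0]]]'; python3 both.py | grep -v jig
```

```text
t: 16.55
ee_pos: [553.9, 97.8, 33.6]
tcp_rot: [0.645, 0.764, 0.001, 0.0]
contact_force: [0.2, -0.3, 0.2]
opening: 85.2
finger_force: 0.0
1
shift (0.46709780505972276, -0.4078296303514293)
  -36.707    0.553  -33.681  140.302  -32.515 -119.765   40.943   58.828]
[(array([306.89 ,   2.429]), np.int32(163))]
rail x y yaw pitch 543.0872345796226 153.83684696127494 0.17680622276323707 -3.1172898665176887 288.67089147814556 [  -0.203 -157.814    2.15    17.995    5.731  288.671]
tcp [553.924  97.845  33.607] in tool 57.01673257262611 -1.2767239112483222 0.1687868267356672
```

```bash
python3 -m handwheel '[[[0.2,0,-0.03,0.2,0],[0.1,0,0,0.12,0],[0.1,0,0,0,0],[-0.05,0,0,0,0],[-0.1,0,0,0,0],[-0.1,0,0,0,0]]]'; python3 fit.py 9 554 97 .165 0
```

```text
t: 17.4
ee_pos: [552.4, 97.5, 23.7]
tcp_rot: [0.645, 0.764, 0.0, 0.0]
contact_force: [-0.8, -0.2, 2.0]
opening: 39.1
finger_force: 31.7
[]
```

View pics/w9.png

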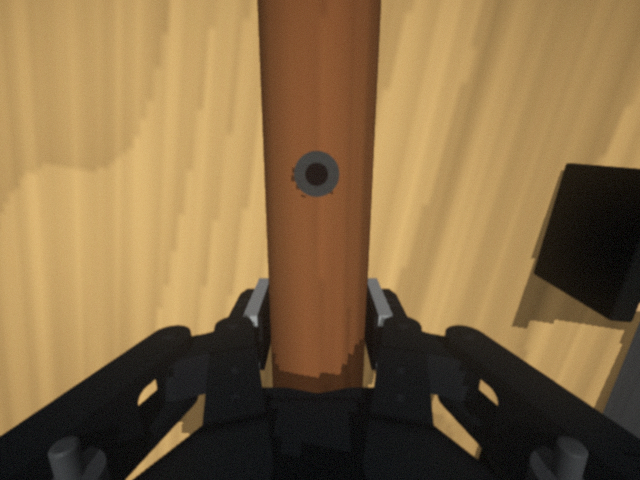

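The view shows the rail in the jaws, with an insert at (316,174) against a rail midline near column 319, so the inserts are up. Now I'll square it, centre it and slide it towards the fence.

```bash
python3 -m handwheel '[[[-0.3,0,0,0,0],[-0.3,0,0,0,0.43],[-0.3,0,0,0,0.43],[-0.3,0,0,0,0.44],[-0.3,-0.13,0.25,0,0],[-0.3,-0.13,0.25,0,0],[-0.3,-0.13,0.25,0,0],[-0.3,-0.13,0.25,0,0],[-0.3,-0.13,0.25,0,0],[-0.3,-0.13,0.25,0,0],[-0.3,-0.13,0.25,0,0],[-0.3,-0.13,0.25,0,0]]]'; python3 -m handwheel '[[[-0.3,0,0,0,0]]]'; python3 m.py 10 wrist top scene
```

```text
t: 19.0
ee_pos: [612.8, 73.6, 23.8]
tcp_rot: [0.679, 0.734, -0.0, -0.002]
contact_force: [-6.0, 3.8, 8.3]
opening: 38.4
finger_force: 60.6
t: 19.12
ee_pos: [614.4, 72.7, 23.8]
tcp_rot: [0.679, 0.734, 0.001, -0.001]
contact_force: [-1.4, 2.2, 7.1]
opening: 38.3
finger_force: 60.0
tcp [614.414  72.709  23.818] yaw_y 4.421034515845656 [-1.441  2.22   7.126]
wrist [610.119 142.239 144.663]
rail [315.8, 314.4] 0.8 [614.741  73.289  20.   ]
inserts [318.8, 343.7] 0.59 [616.239  69.444  35.   ]
rail [[257.0, 392.0], [257.0, 0.0], [379.0, 0.0], [379.0, 392.0]] [[591.4, 32.8], [587.2, 184.7], [626.6, 187.8], [645.9, 37.0]]
top [ 287.118   -6.609 1406.255]
rail [301.6, 224.9] 0.78 [618.303  70.809  20.   ]
inserts [302.6, 225.0] 0.6 [614.352  67.088  35.   ]
fence_face [300.6, 223.8] 0.73 [621.672  73.691  20.   ]
rail [[252.0, 222.0], [293.0, 218.0], [294.0, 233.0], [254.0, 237.0]] [[630.2, 215.3], [638.8, 96.1], [595.1, 92.4], [586.5, 210.9]]
scene [1424.656 -270.291  906.498]
rail [341.6, 250.4] 0.85 [600.136  72.419  20.   ]
inserts [341.2, 248.8] 0.62 [608.634  67.586  35.   ]
jig [346.8, 267.7] 0.62 [641.254  71.705  -0.   ]
rail [[285.0, 261.0], [394.0, 230.0], [399.0, 247.0], [290.0, 278.0]] [[593.3, -68.7], [571.0, 226.2], [630.5, 212.2], [648.4, -72.6]]
```

```bash
python3 - <<'E'
from h import *
w=cv2.imread("pics/wrist10.png");t=cv2.imread("pics/top10.png")[170:270,240:360]
cv2.imwrite("pics/x10.png",np.hstack([cv2.resize(w,(400,300)),cv2.resize(t,(360,300),interpolation=cv2.INTER_CUBIC)]))
E
```

```text
(no output)
```

View pics/x10.png

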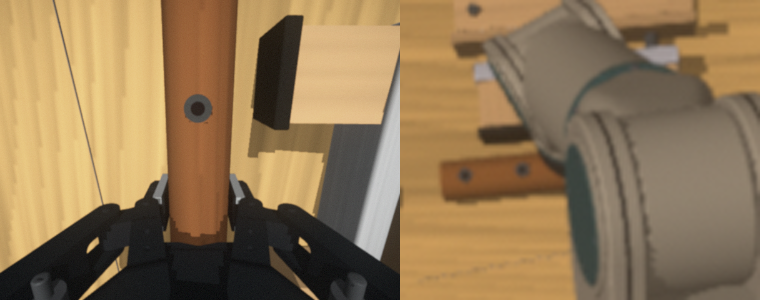

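```bash
python3 - <<'E'
from h import *
w=cv2.imread("pics/wrist10.png");cv2.imwrite("pics/c10.png",cv2.resize(w[0:260,230:530],None,fx=2.3,fy=2.3,interpolation=cv2.INTER_CUBIC))
for p,z in(((416,61),0),((406,195),0),((482,24),44),((462,205),44)): print(p,z,onz("wrist",p,z))
E
```

```text
(416, 61) 0 [646.31080289 175.70027741   0.        ]
(406, 195) 0 [650.32809305 123.06356383   0.        ]
(482, 24) 44 [651.32393567 175.60921495  44.        ]
(462, 205) 44 [655.60037063 127.16593507  44.        ]
```

View pics/c10.png

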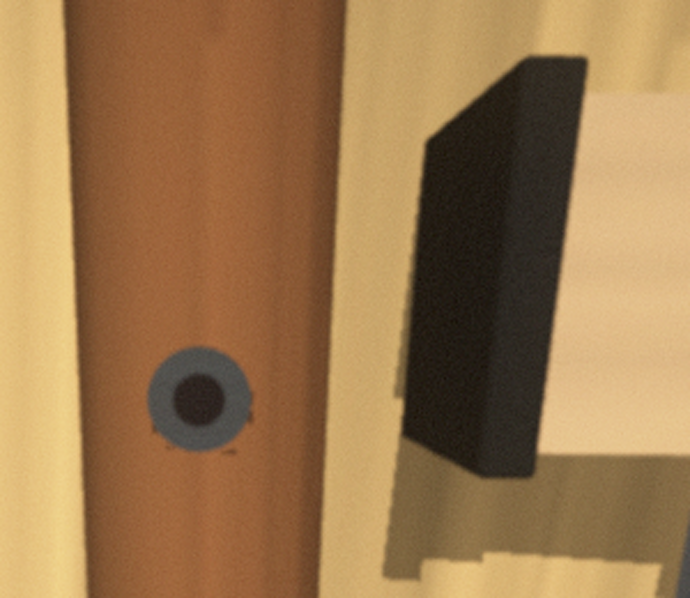

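The crop shows the pad's front top edge from (459,25) to (440,207) in full-picture pixels. The insert is central on the rail, at (316,173).

```bash
python3 - <<'E'
from h import *
a,b=[onz("wrist",p,44) for p in((459,25),(440,206.5))]
d=(a-b)[:2];yaw=np.arctan2(-d[0],d[1]);n=np.linalg.norm(d);ey=d/n;ex=np.array([ey[1],-ey[0]])
m=(a+b)[:2]/2-75*ey
s=ctrl.state();r=s["ee_pos"][:2]-m
print(a,b,"len",n,"yaw",yaw,"jig",m,"tcp in jig",r@ex,r@ey)
# rail yaw from edges in crop: rows 57 & 475, midline at z=20
E_=[((230+(69+345)/2/2.3),57/2.3),((230+(84+323)/2/2.3),475/2.3)]
p,q=[onz("wrist",x,20) for x in E_];e=(p-q);print("rail yaw",np.arctan2(-e[0],e[1]))
L,Rr=onz("wrist",(230+75/2.3,108),20),onz("wrist",(230+335/2.3,108),20);print(L,Rr)
i=onz("wrist",(316.5,173.5),40);print("insert",i)
E
```

```text
[645.29206668 174.9286193   44.        ] [648.98439711 126.19146245  44.        ] len 48.876822338285535 yaw 0.07561562368968201 jig [652.80400085  75.77435332] tcp in jig -38.522643769264384 -0.13698455722530595
rail yaw 0.06972567053271439
[590.03199209 152.20876394  20.        ] [629.56139547 155.26888979  20.        ]
insert [610.5158136  132.87704685  40.        ]
```

```bash
python3 -m handwheel '[[[-0.3,0,0.15,0,0],[-0.3,0,0.15,0,0],[-0.3,0,0.15,0,0],[-0.3,0,0.08,0,0],[-0.3,0,0,0,0],[-0.3,0,0,0,0]]]'; python3 -m handwheel '[[[-0.3,0,0.1,0,0],[-0.3,0,0.1,0,0],[-0.3,0,0.1,0,0],[-0.3,0,0,0,0],[-0.3,0,0,0,0]]]'
```

```text
t: 20.78
ee_pos: [626.6, 72.7, 23.8]
tcp_rot: [0.679, 0.734, -0.003, -0.002]
contact_force: [-9.2, 1.2, 13.2]
opening: 38.6
finger_force: 60.9
t: 21.4
ee_pos: [633.3, 72.9, 23.8]
tcp_rot: [0.68, 0.734, -0.005, -0.004]
contact_force: [-14.2, -0.9, 18.7]
opening: 38.5
finger_force: 61.5
```

```bash
python3 -m handwheel '[[[-0.3,0,0,-0.04,0],[-0.3,0,0,-0.04,0],[-0.3,0,0,0,0],[-0.3,0,0,0,0]]]'; python3 m.py 11 wrist|head -1
```

```text
t: 21.9
ee_pos: [635.6, 73.1, 24.0]
tcp_rot: [0.68, 0.733, -0.003, -0.003]
contact_force: [-4.6, 0.5, -1.3]
opening: 38.3
finger_force: 60.5
tcp [635.633  73.05   24.011] yaw_y 4.327273260927125 [-4.59   0.541 -1.312]
```

```bash
python3 -m handwheel '[[[-0.3,0,0.1,0,0],[-0.3,0,0.1,0,0],[-0.3,0,0,0,0],[-0.3,0,0,0,0]]]'; python3 -m handwheel '[[[-0.3,0,0,0,0],[-0.3,0,0,0,0]]]'
```

```text
t: 22.7
ee_pos: [640.1, 73.3, 23.9]
tcp_rot: [0.68, 0.733, -0.004, -0.004]
contact_force: [-8.1, 0.1, 1.9]
opening: 38.6
finger_force: 61.1
t: 22.95
ee_pos: [640.1, 73.4, 24.0]
tcp_rot: [0.68, 0.733, -0.004, -0.004]
contact_force: [-7.7, 0.3, 0.9]
opening: 38.3
finger_force: 61.1
```

```bash
python3 -m handwheel '[[[-0.3,0,0.08,0,0],[-0.3,0,0.07,0,0],[-0.3,0,0,0,0],[-0.3,0,0,0,0]]]'; python3 -m handwheel '[[[-0.3,0,0,0,0],[-0.3,0,0,0,0]]]'; python3 m.py 12 wrist;python3 - <<'E'
from h import *
w=cv2.imread("pics/wrist12.png");cv2.imwrite("pics/c12.png",w[0:420,200:640])
E
```

```text
t: 23.45
ee_pos: [643.0, 73.6, 23.9]
tcp_rot: [0.68, 0.733, -0.006, -0.005]
contact_force: [-12.7, 0.7, 4.7]
opening: 38.4
finger_force: 61.4
t: 23.7
ee_pos: [643.0, 73.6, 23.9]
tcp_rot: [0.68, 0.733, -0.006, -0.005]
contact_force: [-12.0, 0.5, 5.1]
opening: 37.7
finger_force: 61.4
tcp [642.971  73.586  23.925] yaw_y 4.316200697837202 [-12.034   0.533   5.133]
wrist [640.487 143.593 144.565]
rail [318.1, 312.0] 0.59 [644.123  75.255  20.   ]
inserts [316.0, 344.8] 0.86 [643.936  69.706  35.   ]
rail [[259.0, 392.0], [259.0, 0.0], [381.0, 0.0], [381.0, 392.0]] [[620.7, 33.2], [616.6, 185.7], [655.9, 188.5], [675.1, 38.0]]
```

View pics/c12.png

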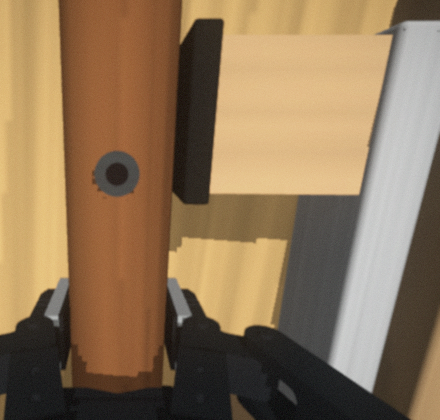

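The rail is against the pad, with an insert at (317,174) on its midline. The tool has moved about 10 mm past first contact. The wrist reads 12 N, which includes some sliding friction. I'm handing it in.

```bash
python3 -c "
from station import ctrl
print(ctrl.sign_off())"
```

```text
the job is handed in; nothing more can be done
None
```

The job is handed in: the rail is gripped across the middle with its inserts up (within about 0.05 rad), square and centred on the fence, and pushed in about 10 mm (roughly 10 N); sign-off returned no verdict.

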